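# Dispense the next dose from the carousel tablet dispenser

## Task

Bring the next dose round in the tablet dispenser: swing the lever on its side all the way to its stop, once, and let it spring right back. Then turn the sprung outlet dial on top clockwise past its first two clicks to the third, fully open, and finish still holding it there against its spring so that the tablets can run into the pot. Leave the pill pot under the spout, and the cup, coaster, thermometer and monitor, where they are.

Things in the scene. Friction and masses are not known exactly. Their poses are not given: they have to be found in the camera images.
- dispenser: Carousel tablet dispenser: white drum on a round foot, fixed down. Origin on the counter under the drum's upright axis, z up; spout along its -x, lever on its -y side. Foot 184 mm across; drum 180 mm across, from 72 to 131 mm up. Lever, dial and carousel all turn about the drum's axis, clockwise seen from above as their joints grow.
- lever_tip (a point): Middle of the lever's upright grey thumb paddle, 132 mm up, 130 mm from the drum's axis. Paddle 12 mm thick along its swing, 26 mm radially (117 to 143 mm from the axis), from 100 to 152 mm up; a flat steel arm, 98 to 104 mm up, joins it to a slot in the drum. x points outward from the axis, z up. At rest it stands 65 degrees clockwise from the dispenser's +x.
- lever (a joint): Advance lever, rad: 0 at rest, 0.62 at its stop (35.5 degrees clockwise from above, 81 mm at the paddle). Springs back when let go; takes 2 N at the paddle at rest, about 4 N near the stop moved slowly. From about 0.1 rad on, a ratchet takes the carousel along, one compartment per full stroke, and leaves it there as the lever returns.
- carousel (a joint): Carousel, rad: 0 at the start, about 0.52 (30 degrees, one of twelve compartments) further clockwise after each full stroke. Seen as a metal ring with twelve ribs and one round stud in the top of the drum; only the lever turns it.
- dial_grip (a point): On the drum's axis, 160 mm up: where to grip the outlet dial, a grey wing knob on top of the drum. Its wing is an upright flat-sided bar 50 mm long, 13 mm thick, from 139 to 170 mm up, on a disc 60 mm across. x runs along the bar (a white mark on the end towards -x), z up; it turns with the dial.
- dial (a joint): Outlet dial, rad: 0 at rest (shut, bar along the dispenser's x), growing clockwise from above. Clicks (0.05 N m ripple) at 0.4, 0.8 and 1.2 (23, 46, 69 degrees), each marked by a stud on the collar; the third, 1.2, is fully open; stop at 1.30. A spring always drives it back to 0, from any click: 0.12 N m at rest, 0.24 at the third.
- spout_drop (a point): Point on the counter under the mouth of the spout, 128 mm in front (-x) of the drum's axis.
- pot: Blue silicone pill pot, loose, 58 mm across the rim, 48 mm at the foot, 38 mm high, origin under its centre, standing on the counter under the spout.
- tray: Bamboo tray, fixed, 280 x 200 mm, 22 mm high, origin under its centre, beside the dispenser (left or right).
- coaster: Round ceramic coaster, loose, 96 mm across, 9 mm thick, lying in the tray; origin under its centre.
- cup: Stainless steel cup, loose, 72 mm across, 85 mm high, standing on the coaster; origin under its centre.
- thermometer: Plastic digital thermometer, loose, about 125 mm long, 20 mm wide, 11 mm high, lying in the tray; origin under its middle.
- monitor: Grey blood-pressure monitor, loose, 125 x 155 mm, 69 mm high, on the other side of the dispenser from the tray; origin under its centre.
Things that resemble listed ones, but are neither listed nor needed, are in the scene too. Of the things that look like the pot, take the one that is farthest from the robot's base at the start.

How it is judged:
By the outcome, as a careful person would: the job done as asked, in the order asked, and still so for the second after the job is handed in, while the arm keeps its last pose, push and grip.
It also fails if it takes over 54 s, if anything falls off the work surface, if the arm or the gripper's body presses on something with over 40 N, if the wrist force passes 120 N, or if a joint passes its speed limit or range.

## Robot

A 7-joint arm with a two-finger parallel gripper is mounted at the origin on the work surface. World frame = base frame: x ahead of the robot, y to its left, z up, the work surface at z = 0. Lengths are in mm, angles in rad, forces in N, time in s.
With the tool pointing down it reaches from about 350 to 900 mm from the base axis. Payload 8.1 kg.
Tool frame: the origin (TCP) lies midway between the tips of the shut fingers; the grasp point (between the pads) lies arm.pinch_z behind it (arm.pinch_z is the distance from the TCP to the grasp point, in mm); z points along the fingers, y is the direction in which the jaws open and shut (so a half turn about z gives the same grasp; the last joint's range is limited). The gripper opens to 85 mm and grips with 20 to 120 N. Pads are 22 mm wide; open, the fingers measure 114 mm over their backs; the gripper's body (76 mm by 85 mm) begins 54 mm behind the grasp point. The pads swing forward as they close: fully open they stand 13 mm farther back than shut.
Start: joints at [1.122, 0.434, 0.025, 1.573, -0.012, 1.134, -0.075], TCP at [211.821, -588.025, 231.323] pointing down, gripper open.
Joint ranges: [-2.62, 2.62], [-0.44, 2.09], [-1.27, 1.32], [0.08, 2.57], [-1.32, 4.46], [0.12, 2], [-2.74, 2.74]. Speed limits (rad/s): [2.22, 2.22, 3.01, 3.01, 3.14, 3.14, 3.14].

## Interface

Orientations are given as a 3x3 rotation matrix whose columns are the frame's x, y, z axes.
In Python, from rig import arm gives the robot as it stands. The module is installed in compiled form; this text tells all that it offers.
- The arm moves only by the tool move_arm, never from a script. Its argument "increments" is a list of rows, each a list of 3 entries, a list of its own where there are three numbers: the shift along the tool's x, y, z as a fraction of full scale, then the turn, a rotation vector about the tool's x, y, z as a fraction of full scale, then the opening, from -1 (shut) to 1 (fully open). In form: [[[x, y, z], [wx, wy, wz], gripper], ...]. A call has 1 to 20 rows; each row is the pose to reach, as a shift and turn from the pose commanded when the call began, along the tool's axes at that moment, turning the shorter way round; what a row does not reach only later rows make up. Full scale, the value 1, is 0.2 m for a shift and 360 degrees for a turn. A row lasts 1/8 s, in which the tool goes at most 62.5 mm and 10.7 degrees, less where a joint would pass 70% of its speed; a pose out of reach is approached as far as the arm can. A call with a number of a shift or a turn outside -1 to 1 is refused whole. A call with a gripper value outside its range is refused whole. The fingers move at their own pace and stop on an object; "grip_force" is the grip in N (left out, the last holds). Time passes only in rows, so rows that repeat a pose let the fingers close. It gives the time, the measured TCP pose, the force and the opening at its end, in the units of the state.
- arm.sense(): the state, without advancing time (a new reading comes with each control period).
- arm.grab_frame(name): name is "scene" or "side" or "wrist"; returns a dict with "color" (420x560x3 uint8, blue, green, red), "z_map" (420x560 float32, mm along the optical axis (not along the pixel's ray), 0 where there is no reading), "fx", "fy", "cx", "cy" (pixels), "k1" (the pictures are not rectified: a ray, as slopes to the right and down, at radius r is drawn at 1 + k1 r^2 times it, then the intrinsics apply), "extrinsics" (4x4, takes a point from camera to world coordinates). Camera axes: x right, y down, z forward; pixel columns grow to the right and rows downward; lengths in mm; the calibration is good to about 2 mm. A picture is of the moment at which its call begins.
- arm.job_done(): hands the job in, once; it reports no verdict.
The state is a dict: "time_s": time; "joint_pos": joint angles; "qd": joint speeds; "effort": joint torques, N m; "ee_pos": TCP position; "tcp_rot": TCP orientation; "force": force on the tool from outside, world axes, zero at the start; "ft_torque": the same for the moment, N m; "width": finger opening in mm.
Only numpy, scipy, OpenCV 4.12 (cv2) and the standard library are available. Lean on these libraries where they do the work, as an engineer would, in place of code of your own. Each camera call takes 0.05 s, during which the arm holds its last target.

## Working session

There is one attempt and no reset: what is moved stays moved. The work goes in short steps, Python scripts to look and compute and a tool call to move; the robot and the scene stay as the last step left them, time stands still between calls to the robot, and variables do not carry over. Pictures are saved under pics/ and viewed, and the job is handed in when it is done.

Besides the shell and the picture viewer there is one more tool, called after ">>>" by a JSON object that holds its "op" and its "data", one argument or row to a line. move_arm: Moves the arm, as the interface text tells. Shift numbers are shares of 0.2 m and turn numbers shares of 360 degrees, none past 1 either way. Its arguments: {"type":"object","properties":{"increments":{"type":"array"},"grip_force":{"type":"number"}},"required":["increments"]}

```bash
mkdir -p pics; ls; python3 - <<'E'
from rig import arm
import cv2,numpy as np
s=arm.sense()
for k,v in s.items(): print(k,np.round(v,3).tolist())
print(arm.pinch_z)
for n in ["scene","side","wrist"]:
    f=arm.grab_frame(n); cv2.imwrite(f"pics/{n}0.png",f["color"]); np.savez(f"{n}0.npz",**f)
    print(n,f["fx"],f["fy"],f["cx"],f["cy"],f["k1"],np.round(f["extrinsics"],3).tolist())
E
```

```text
pics
time_s 0.0
joint_pos [1.122, 0.435, 0.025, 1.574, -0.012, 1.134, -0.075]
qd [-0.0, -0.001, -0.001, 0.0, 0.001, -0.001, -0.002]
effort [0.002, -67.047, 1.025, -31.621, 0.015, 0.012, -0.0]
ee_pos [211.659, -587.541, 230.544]
tcp_rot [[0.941, 0.339, -0.001], [0.339, -0.941, 0.001], [-0.0, -0.002, -1.0]]
force [0.413, 0.537, -0.426]
ft_torque [0.036, 0.029, -0.008]
width 85.532
18.700000000000003
scene 384.7749661574688 384.7749661574688 278.98272831690645 209.74607856316257 -0.03715701931822079 [[-0.513, 0.682, -0.521, 1008.374], [0.858, 0.412, -0.305, 325.257], [0.007, -0.604, -0.797, 963.718], [0.0, 0.0, 0.0, 1.0]]
side 425.3092007441632 425.3092007441632 274.08462417466217 213.17876953850478 -0.09603733481838092 [[0.865, -0.263, 0.428, -102.282], [-0.502, -0.477, 0.721, -958.281], [0.014, -0.839, -0.545, 849.209], [0.0, 0.0, 0.0, 1.0]]
wrist 376.66486269950775 376.66486269950775 282.7793408300422 208.02674358268058 -0.09722425053124169 [[0.338, -0.909, -0.244, 273.258], [-0.941, -0.327, -0.086, -564.662], [-0.002, 0.259, -0.966, 373.351], [0.0, 0.0, 0.0, 1.0]]
```

View pics/scene0.png

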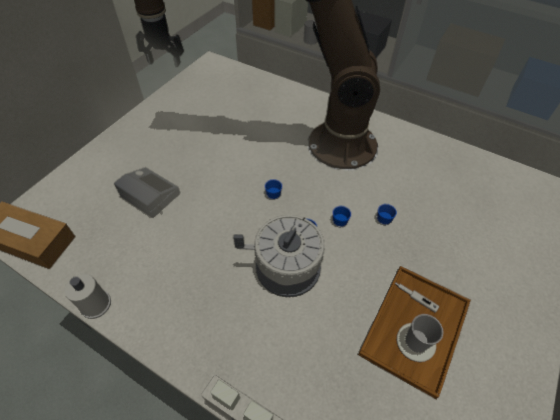

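View pics/side0.png

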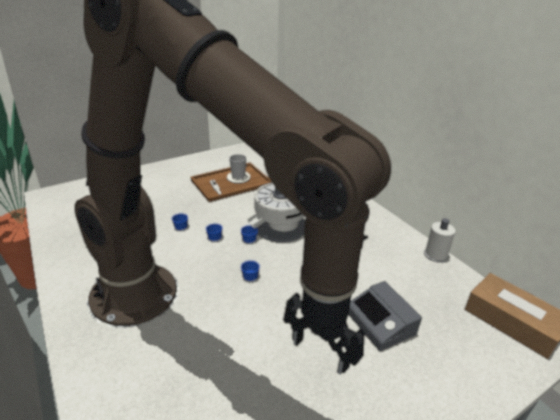

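The scene picture shows the dispenser at about (289,245), the lever paddle at (239,241), the pots near (273,189), (310,226), (341,216) and (386,214), the tray at right and the monitor at left.

```bash
cat > h.py <<'E'
import numpy as np,cv2
def cloud(f):
    h,w=f["z_map"].shape
    u,v=np.meshgrid(np.arange(w),np.arange(h))
    K=np.array([[f["fx"],0,f["cx"]],[0,f["fy"],f["cy"]],[0,0,1.]],float)
    p=np.stack([u,v],-1).reshape(-1,1,2).astype(float)
    q=cv2.undistortPoints(p,K,np.array([float(f["k1"]),0,0,0])).reshape(h,w,2)
    z=f["z_map"].astype(float)
    P=np.stack([q[...,0]*z,q[...,1]*z,z],-1)
    E=np.asarray(f["extrinsics"]); W=P@E[:3,:3].T+E[:3,3]
    W[z==0]=np.nan
    return W
def project(f,X):
    E=np.linalg.inv(np.asarray(f["extrinsics"])); X=np.atleast_2d(X).astype(float)
    K=np.array([[f["fx"],0,f["cx"]],[0,f["fy"],f["cy"]],[0,0,1.]],float)
    return cv2.projectPoints(X,cv2.Rodrigues(E[:3,:3])[0],E[:3,3],K,np.array([float(f["k1"]),0,0,0]))[0][:,0]
E
python3 - <<'E'
import numpy as np,cv2
from h import *
from scipy.optimize import least_squares
f=dict(np.load("scene0.npz")); W=cloud(f)
for u,v in [(289,240),(239,241),(273,189),(341,216),(386,214),(146,190),(425,330),(313,223),(200,300)]: print(u,v,np.round(W[v,u],1))
x,y,z=W[...,0],W[...,1],W[...,2]
reg=np.zeros(z.shape,bool); reg[200:300,225:335]=1
for lo,hi in [(122,130),(128,136),(136,150),(150,158),(160,175)]:
    m=reg&(z>lo)&(z<hi); print(lo,hi,m.sum(), x[m].mean(),y[m].mean(),x[m].min(),x[m].max(),y[m].min(),y[m].max())
im=cv2.resize(f["color"][190:310,215:345],None,fx=6,fy=5,interpolation=cv2.INTER_CUBIC); cv2.imwrite("pics/crop0.png",im)
E
```

```text
289 240 [551.3  87.  160.7]
239 241 [604.2 -28.8 133.1]
273 189 [ 317.9 -102.9    3.3]
341 216 [302.6 134.5   4. ]
386 214 [223.2 251.9   4.6]
146 190 [ 568.5 -401.6   69.6]
425 330 [538.6 468.8  42.5]
313 223 [390.7  80.4  33.6]
200 300 [747.1 -69.8  -1.3]
122 130 2335 547.5450068088294 83.03460449185351 453.36485675939184 630.7590336629428 -42.41880042751319 169.89662717653184
128 136 1516 547.0952622070743 82.53117253556071 452.32256038743594 630.7590336629428 -40.430587671769445 169.46177290655638
136 150 291 550.7527178339598 71.71162806172698 510.7555062192951 611.3576118716646 -40.318341880048024 110.46537176770829
150 158 58 581.3371496555687 12.930972873667631 517.7886411503638 611.8433137470855 -43.8190069469901 88.48046544225551
160 175 106 541.8701821267306 81.55192180789483 516.0932832726019 565.78983077487 73.58487240059955 88.589185543485
```

View pics/crop0.png

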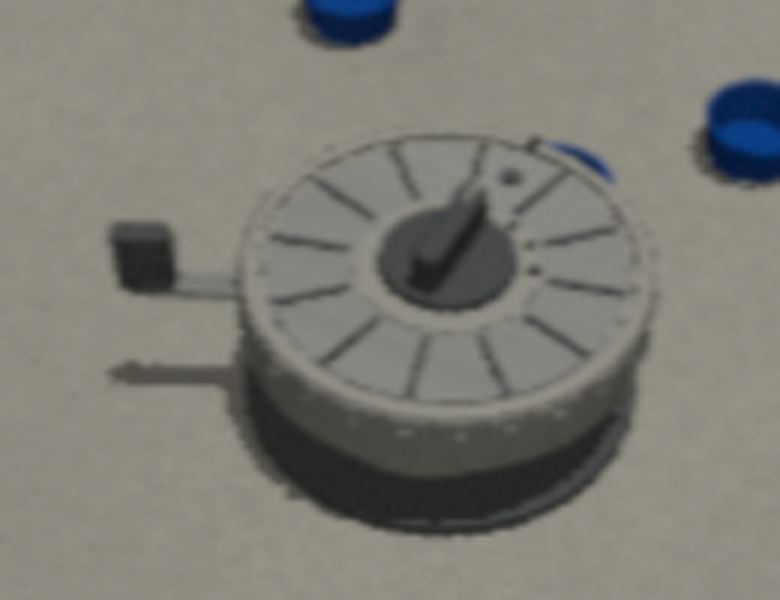

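View pics/wrist0.png

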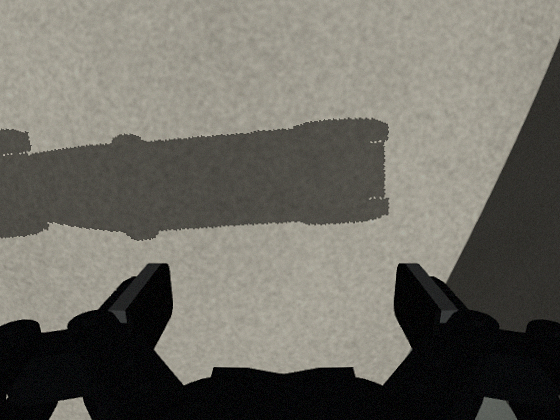

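```bash
python3 - <<'E'
import numpy as np,cv2
from h import *
from scipy.optimize import least_squares
for n in ["scene","side"]:
    f=dict(np.load(n+"0.npz")); W=cloud(f); x,y,z=W[...,0],W[...,1],W[...,2]
    c=np.array([542,82.])
    r=np.hypot(x-c[0],y-c[1])
    # side wall of drum
    for it in range(3):
        r=np.hypot(x-c[0],y-c[1])
        m=(r>80)&(r<98)&(z>80)&(z<122)
        P=W[m][:,:2]
        if len(P)<20: break
        s=least_squares(lambda p:np.hypot(P[:,0]-p[0],P[:,1]-p[1])-90,c,loss='soft_l1',f_scale=2); c=s.x
    print(n,"wall",len(P),c,np.abs(s.fun).mean())
    r=np.hypot(x-c[0],y-c[1])
    m=(r<35)&(z>160)&(z<176); B=W[m]
    print("bar",m.sum(),B.mean(0) if m.sum() else None, z[m].max() if m.sum() else None)
    if m.sum()>10:
        cc,(w,h),a=cv2.minAreaRect(B[:,:2].astype(np.float32)); print(cc,w,h,a)
        u,s_,vt=np.linalg.svd(B[:,:2]-B[:,:2].mean(0)); print(np.degrees(np.arctan2(vt[0,1],vt[0,0])))
    m=(r>112)&(r<150)&(z>105)&(z<158)&(y<0)
    B=W[m]; print("pad",m.sum(),B.mean(0),B.min(0),B.max(0)); 
    t=np.degrees(np.arctan2(B[:,1]-c[1],B[:,0]-c[0])); print(t.min(),t.max(),np.hypot(B[:,0]-c[0],B[:,1]-c[1]).min(),np.hypot(B[:,0]-c[0],B[:,1]-c[1]).max())
    hsv=cv2.cvtColor(f["color"],cv2.COLOR_BGR2HSV)
    m=((hsv[...,0]>105)&(hsv[...,0]<130)&(hsv[...,1]>170)&(z<60)).astype(np.uint8)
    nn,l,st,ce=cv2.connectedComponentsWithStats(m)
    for i in range(1,nn):
        if st[i,4]>15: B=W[l==i]; print("blue",st[i,4],np.round(ce[i]),np.round(B.min(0)),np.round(B.max(0)))
E
```

```text
scene wall 517 [539.80390638  80.16802876] 0.8713339620949373
bar 106 [541.87018213  81.55192181 168.3663533 ] 172.71341856493495
(540.706298828125, 80.6687240600586) 49.79071807861328 13.069938659667969 3.364818811416626
2.8374535327243384
pad 140 [603.40923197 -29.20126387 134.38871485] [592.35775662 -43.81900695 105.56310388] [611.84331375 -18.63029118 154.29495446]
-64.30346730561891 -57.241691394422574 114.22174043373026 140.50501506439338
blue 213 [273. 189.] [ 303. -122.   -1.] [360. -69.  40.]
blue 250 [386. 214.] [210. 228.  -1.] [265. 277.  40.]
blue 249 [341. 216.] [288. 111.  -2.] [345. 162.  41.]
side wall 504 [539.93773023  79.85085678] 1.6583508904269642
bar 5 [514.9524335  77.4333909 163.2890258] 166.23654883646407<stdin>:23: RuntimeWarning: Mean of empty slice.
  ret = um.true_divide(
Traceback (most recent call last):
ValueError: zero-size array to reduction operation minimum which has no identity
```

```bash
cat > plan.py <<'E'
import numpy as np
C=np.array([540.3,80.4]); Y0=3.3
def rows(p0,yaw0,wps):
    """p0,yaw0 commanded pose (tool down); wps list of (x,y,z,yaw)"""
    a=np.radians(yaw0); X=np.array([np.cos(a),np.sin(a),0]);Y=np.array([np.sin(a),-np.cos(a),0]);Z=np.array([0,0,-1.])
    for w in wps:
        d=np.array(w[:3])-p0; t=-((w[3]-yaw0+180)%360-180)/360
        print([round(float(d@X)/200,4),round(float(d@Y)/200,4),round(float(d@Z)/200,4)],[0,0,round(t,4)])
def polar(th,r=130): a=np.radians(th); return C+r*np.array([np.cos(a),np.sin(a)])
E
python3 - <<'E'
from plan import *
p0=np.array([211.8,-588,231.3]); g=polar(-45.4); print(g)
rows(p0,19.8,[(*(p0[:2]+(g-p0[:2])*k/3),231.3,28.3) for k in (1,2,3)])
E
```

```text
[631.57989689 -12.16338598]
[0.9834, -0.666, 0.0] [0, 0, -0.0236]
[1.9667, -1.332, 0.0] [0, 0, -0.0236]
[2.9501, -1.998, 0.0] [0, 0, -0.0236]
```

>>> {"op": "move_arm", "data": {
  "increments": [
    [[0.2, -0.13, 0], [0, 0, 0], -1],
    [[0.4, -0.27, 0], [0, 0, 0], -1],
    [[0.6, -0.4, 0], [0, 0, 0], -1],
    [[0.8, -0.53, 0], [0, 0, 0], -1],
    [[0.98, -0.666, 0], [0, 0, 0], -1]
  ],
  "grip_force": 40
}}

```text
time_s: 0.78
ee_pos: [352.0, -394.7, 231.2]
tcp_rot: [[0.941, 0.339, -0.0], [0.339, -0.941, 0.0], [0.0, -0.0, -1.0]]
force: [0.5, -1.1, 0.2]
width: 0.1
```

>>> {"op": "move_arm", "data": {
  "increments": [
    [[0.2, -0.13, 0], [0, 0, 0], -1],
    [[0.4, -0.27, 0], [0, 0, 0], -1],
    [[0.6, -0.4, 0], [0, 0, 0], -1],
    [[0.8, -0.53, 0], [0, 0, 0], -1],
    [[0.98, -0.666, 0], [0, 0, 0], -1]
  ]
}}

```text
time_s: 1.4
ee_pos: [491.1, -203.1, 231.1]
tcp_rot: [[0.941, 0.339, -0.0], [0.339, -0.941, 0.0], [-0.0, -0.0, -1.0]]
force: [1.1, -1.4, 0.6]
width: -0.1
```

>>> {"op": "move_arm", "data": {
  "increments": [
    [[0.2, -0.13, 0], [0, 0, 0], -1],
    [[0.4, -0.27, 0], [0, 0, -0.01], -1],
    [[0.6, -0.4, 0], [0, 0, -0.02], -1],
    [[0.8, -0.53, 0], [0, 0, -0.0236], -1],
    [[0.98, -0.666, 0], [0, 0, -0.0236], -1],
    [[0.98, -0.666, 0], [0, 0, -0.0236], -1]
  ]
}}

```text
time_s: 2.15
ee_pos: [630.6, -7.9, 230.6]
tcp_rot: [[0.878, 0.479, -0.0], [0.479, -0.878, 0.003], [0.001, -0.002, -1.0]]
force: [0.9, -0.8, 0.0]
width: 0.0
```

```bash
python3 - <<'E'
from rig import arm
import cv2,numpy as np
for n in ["scene","wrist"]:
    f=arm.grab_frame(n); cv2.imwrite(f"pics/{n}1.png",f["color"]); np.savez(f"{n}1.npz",**f)
s=arm.sense(); print(np.round(s["ee_pos"],1),s["joint_pos"],np.round(s["tcp_rot"],3).tolist())
E
```

```text
[629.3 -12.8 230.7] [ 0.10998864  0.46077412 -0.25859957  1.54291402  0.12493438  1.15527672
 -1.24949791] [[0.88, 0.475, -0.001], [0.475, -0.88, -0.0], [-0.001, -0.0, -1.0]]
```

View pics/wrist1.png

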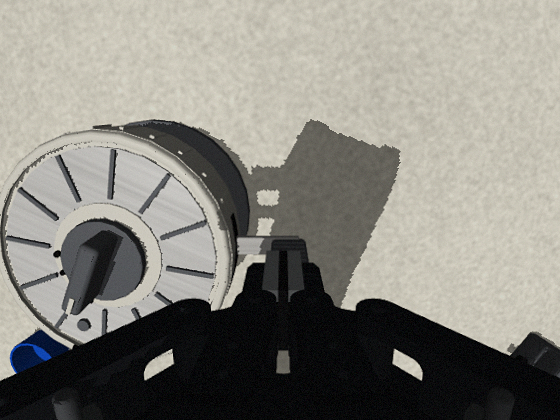

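View pics/scene1.png

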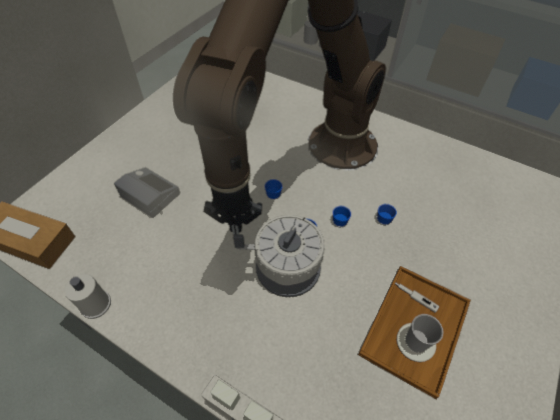

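```bash
python3 - <<'E'
import numpy as np,cv2
from h import *
from plan import *
from scipy.optimize import least_squares
f=dict(np.load("wrist1.npz")); W=cloud(f); x,y,z=W[...,0],W[...,1],W[...,2]
c=C.copy(); r=np.hypot(x-c[0],y-c[1])
im=f["color"].copy()
b=np.radians(Y0)
pts=[np.r_[C,160+10]]+[np.r_[C+s*25*np.array([np.cos(b),np.sin(b)]),170] for s in(-1,1)]+[np.r_[C+90*np.array([np.cos(a),np.sin(a)]),131] for a in np.linspace(0,6.28,24)]
e=np.radians(Y0-65); R=np.array([np.cos(e),np.sin(e)]);T=np.array([-R[1],R[0]])
pts+=[np.r_[C+R*rr+T*t,152] for rr in(117,143) for t in(-6,6)]
for p in project(f,pts): cv2.circle(im,tuple(int(round(v)) for v in p),2,(0,0,255),-1)
cv2.imwrite("pics/ov1.png",im)
m=(r<40)&(z>164)&(z<176); B=W[m]; print(m.sum(),cv2.minAreaRect(B[:,:2].astype(np.float32)),B[:,2].mean())
m=(z>147)&(z<157)&(r>110)&(r<150); B=W[m]; print(m.sum(),B.min(0),B.max(0))
E
```

```text
1595 ((538.5628051757812, 83.56034851074219), (50.63051986694336, 13.769425392150879), 2.569956064224243) 169.4392995196785
6 [608.23741424 -37.03627481 147.02850229] [609.53994535 -34.80859963 148.38786301]
```

View pics/ov1.png

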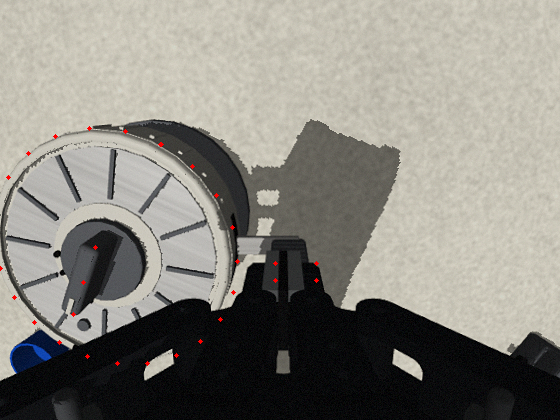

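```bash
python3 - <<'E'
from rig import arm
import numpy as np,cv2
from h import *
from plan import *
f=arm.grab_frame("wrist"); np.savez("wrist2.npz",**f)
s=arm.sense(); print(np.round(s["ee_pos"],1))
W=cloud(f); x,y,z=W[...,0],W[...,1],W[...,2]; r=np.hypot(x-C[0],y-C[1])
for v in range(236,268,4): print(v,[np.round(W[v,u]).tolist() for u in (276,284,292,300)])
m=(r<40)&(z>164)&(z<176); B=W[m]; print(m.sum(),cv2.minAreaRect(B[:,:2].astype(np.float32)),B[:,2].mean())
im=cv2.resize(f["color"][200:320,200:360],None,fx=5,fy=5,interpolation=cv2.INTER_CUBIC); im=cv2.convertScaleAbs(im,alpha=1.8); cv2.imwrite("pics/wc2.png",im)
E
```

```text
[629.1 -13.9 230.9]
236 [[601.0, -21.0, 103.0], [604.0, -26.0, 103.0], [607.0, -31.0, 104.0], [580.0, -58.0, 1.0]]
240 [[601.0, -21.0, 111.0], [604.0, -26.0, 112.0], [607.0, -31.0, 112.0], [610.0, -37.0, 113.0]]
244 [[601.0, -21.0, 121.0], [604.0, -26.0, 120.0], [607.0, -31.0, 121.0], [610.0, -36.0, 121.0]]
248 [[602.0, -21.0, 129.0], [604.0, -26.0, 128.0], [607.0, -31.0, 128.0], [610.0, -36.0, 130.0]]
252 [[638.0, -4.0, 238.0], [639.0, -7.0, 237.0], [641.0, -9.0, 238.0], [609.0, -36.0, 136.0]]
256 [[638.0, -4.0, 241.0], [640.0, -7.0, 242.0], [641.0, -9.0, 242.0], [642.0, -12.0, 241.0]]
260 [[638.0, -4.0, 246.0], [639.0, -7.0, 245.0], [641.0, -10.0, 245.0], [642.0, -12.0, 245.0]]
264 [[638.0, -5.0, 248.0], [639.0, -7.0, 249.0], [641.0, -9.0, 248.0], [642.0, -12.0, 249.0]]
1600 ((538.4284057617188, 83.46121215820312), (50.6472282409668, 13.453193664550781), 3.6619365215301514) 169.42602488415815
```

View pics/wc2.png

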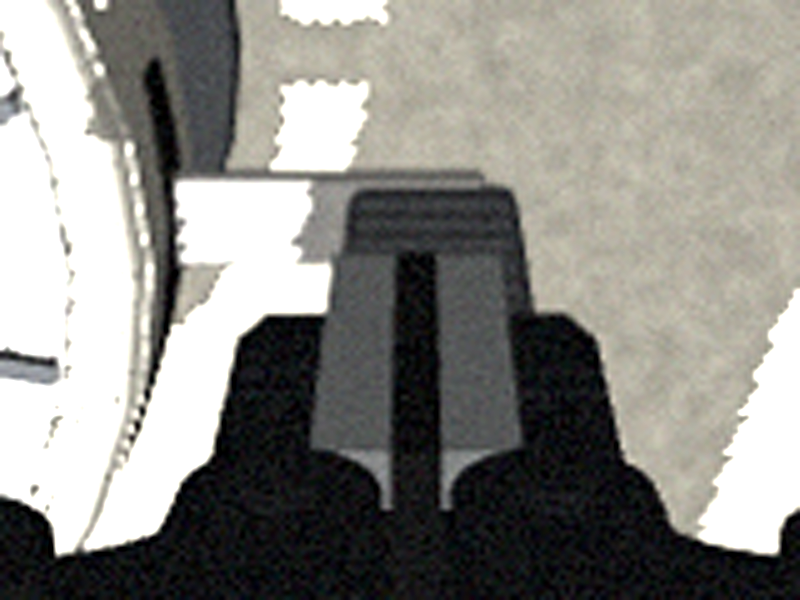

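```bash
cat >> plan.py <<'E'
def pad(phi,d,z=112):
    a=np.radians(phi);R=np.array([np.cos(a),np.sin(a)]);T=np.array([-R[1],R[0]])
    return (*(C+130*R+d*T),z,phi+90)
E
python3 - <<'E'
from plan import *
p0=np.array([629.6,-12.7,231.3])
rows(p0,28.3,[pad(-61.7,35),pad(-61.7,19)])
q=np.array(pad(-61.7,19)); print(q)
rows(q[:3],28.3,[pad(p,17.5) for p in -61.7-35.5*np.arange(1,13)/12])
E
```

```text
[0.0026, 0.0285, 0.5965] [0, 0, -0.0]
[-0.0774, 0.0285, 0.5965] [0, 0, -0.0]
[618.66053689 -25.05437998 112.          28.3       ]
[-0.0412, 0.0036, 0.0] [0, 0, np.float64(0.0082)]
[-0.075, 0.0056, 0.0] [0, 0, np.float64(0.0164)]
[-0.1088, 0.0057, 0.0] [0, 0, np.float64(0.0247)]
[-0.1427, 0.0041, 0.0] [0, 0, np.float64(0.0329)]
[-0.1763, 0.0008, 0.0] [0, 0, np.float64(0.0411)]
[-0.2098, -0.0043, 0.0] [0, 0, np.float64(0.0493)]
[-0.243, -0.0111, 0.0] [0, 0, np.float64(0.0575)]
[-0.2758, -0.0195, 0.0] [0, 0, np.float64(0.0657)]
[-0.3081, -0.0297, 0.0] [0, 0, np.float64(0.074)]
[-0.3398, -0.0415, 0.0] [0, 0, np.float64(0.0822)]
[-0.3709, -0.055, 0.0] [0, 0, np.float64(0.0904)]
[-0.4012, -0.07, 0.0] [0, 0, np.float64(0.0986)]
```

>>> {"op": "move_arm", "data": {
  "increments": [
    [[0, 0.01, 0.15], [0, 0, 0], -1],
    [[0, 0.02, 0.3], [0, 0, 0], -1],
    [[0, 0.0285, 0.45], [0, 0, 0], -1],
    [[0, 0.0285, 0.55], [0, 0, 0], -1],
    [[0, 0.0285, 0.5965], [0, 0, 0], -1],
    [[0, 0.0285, 0.5965], [0, 0, 0], -1],
    [[-0.04, 0.0285, 0.5965], [0, 0, 0], -1],
    [[-0.0774, 0.0285, 0.5965], [0, 0, 0], -1],
    [[-0.0774, 0.0285, 0.5965], [0, 0, 0], -1],
    [[-0.0774, 0.0285, 0.5965], [0, 0, 0], -1]
  ]
}}

```text
time_s: 3.55
ee_pos: [618.9, -25.2, 112.4]
tcp_rot: [[0.88, 0.474, 0.001], [0.474, -0.88, 0.0], [0.001, 0.0, -1.0]]
force: [-0.9, 0.0, -0.3]
width: -0.4
```

>>> {"op": "move_arm", "data": {
  "increments": [
    [[-0.041, 0.0036, 0], [0, 0, 0.008], -1],
    [[-0.075, 0.0056, 0], [0, 0, 0.0164], -1],
    [[-0.109, 0.0057, 0], [0, 0, 0.0247], -1],
    [[-0.143, 0.004, 0], [0, 0, 0.033], -1],
    [[-0.176, 0.001, 0], [0, 0, 0.041], -1],
    [[-0.21, -0.0043, 0], [0, 0, 0.0493], -1],
    [[-0.243, -0.011, 0], [0, 0, 0.0575], -1],
    [[-0.276, -0.0195, 0], [0, 0, 0.0657], -1],
    [[-0.308, -0.03, 0], [0, 0, 0.074], -1],
    [[-0.34, -0.0415, 0], [0, 0, 0.0822], -1],
    [[-0.355, -0.048, 0], [0, 0, 0.0862], -1],
    [[-0.371, -0.055, 0], [0, 0, 0.0904], -1],
    [[-0.371, -0.055, 0], [0, 0, 0.0904], -1]
  ]
}}

```text
time_s: 5.18
ee_pos: [548.3, -50.7, 112.2]
tcp_rot: [[0.997, -0.074, 0.001], [-0.074, -0.997, -0.0], [0.001, 0.0, -1.0]]
force: [2.7, -0.7, 0.3]
width: -0.2
```

```bash
python3 - <<'E'
from plan import *
q=np.array(pad(-61.7,19)); a=np.radians(28.3);X=np.array([np.cos(a),np.sin(a),0]);Y=np.array([np.sin(a),-np.cos(a),0])
p=q[:3]-.371*200*X-.055*200*Y; print(p)
rows(p,28.3-.0904*360,[pad(f,17.5) for f in (-95.5,-97.2,-98.2,-99.2,-100.2)])
E
```

```text
[548.11414696 -50.54647421 112.        ]
[-0.0142, 0.0017, 0.0] [0, 0, 0.0035]
[-0.0336, 0.0036, 0.0] [0, 0, 0.0082]
[-0.045, 0.0044, 0.0] [0, 0, 0.011]
[-0.0564, 0.0051, 0.0] [0, 0, 0.0138]
[-0.0678, 0.0055, 0.0] [0, 0, 0.0165]
```

>>> {"op": "move_arm", "data": {
  "increments": [
    [[-0.014, 0.0017, 0], [0, 0, 0.0035], -1],
    [[-0.025, 0.003, 0], [0, 0, 0.006], -1],
    [[-0.0336, 0.0036, 0], [0, 0, 0.0082], -1],
    [[-0.0336, 0.0036, 0], [0, 0, 0.0082], -1],
    [[-0.0336, 0.0036, 0], [0, 0, 0.0082], -1]
  ]
}}

```text
time_s: 5.8
ee_pos: [541.4, -50.8, 112.0]
tcp_rot: [[0.992, -0.125, -0.0], [-0.125, -0.992, 0.0], [-0.0, -0.0, -1.0]]
force: [3.0, -0.2, 0.9]
width: 0.0
```

>>> {"op": "move_arm", "data": {
  "increments": [
    [[-0.006, 0.0005, 0], [0, 0, 0.0014], -1],
    [[-0.012, 0.001, 0], [0, 0, 0.0028], -1],
    [[-0.012, 0.001, 0], [0, 0, 0.0028], -1],
    [[-0.012, 0.001, 0], [0, 0, 0.0028], -1]
  ]
}}

```text
time_s: 6.3
ee_pos: [538.9, -50.9, 112.0]
tcp_rot: [[0.99, -0.143, -0.0], [-0.143, -0.99, -0.0], [-0.0, 0.0, -1.0]]
force: [2.7, -1.8, 0.7]
width: -0.0
```

>>> {"op": "move_arm", "data": {
  "increments": [
    [[-0.006, 0.0005, 0], [0, 0, 0.0014], -1],
    [[-0.012, 0.001, 0], [0, 0, 0.0028], -1],
    [[-0.012, 0.001, 0], [0, 0, 0.0028], -1],
    [[-0.012, 0.001, 0], [0, 0, 0.0028], -1]
  ]
}}

```text
time_s: 6.8
ee_pos: [538.2, -50.9, 112.3]
tcp_rot: [[0.987, -0.16, 0.003], [-0.16, -0.987, -0.0], [0.003, -0.0, -1.0]]
force: [8.4, -2.6, -2.1]
width: 0.0
```

```bash
python3 - <<'E'
from rig import arm
import numpy as np,cv2
from h import *
from plan import *
s=arm.sense(); print(s["force"],s["ee_pos"])
f=arm.grab_frame("scene"); np.savez("scene3.npz",**f)
cv2.imwrite("pics/s3.png",cv2.resize(f["color"][180:310,205:345],None,fx=5,fy=4.6,interpolation=cv2.INTER_CUBIC))
E
```

```text
[ 8.43448983 -2.55280632 -2.13947111] [538.16758203 -50.91891117 112.25191382]
```

View pics/s3.png

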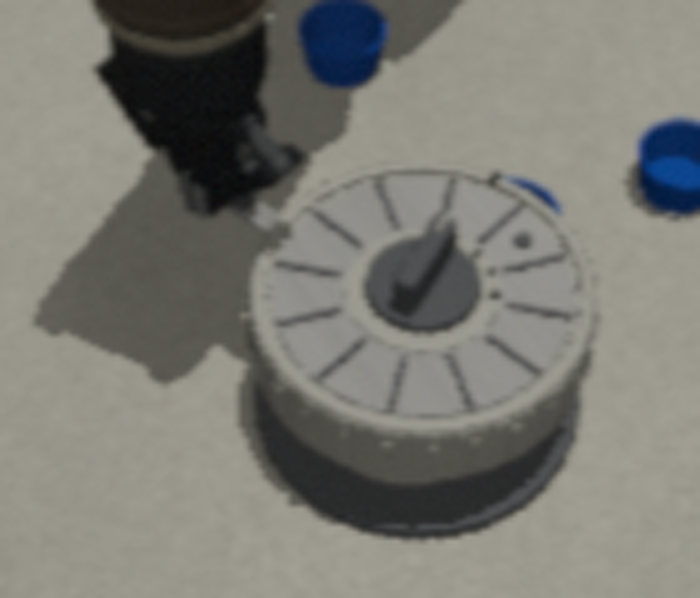

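Force jumped and the tool lags by about 2 mm, so this looks like the stop. The stud moved one compartment, from (510,178) to (521,240) in the crops. One more small push to confirm.

>>> {"op": "move_arm", "data": {
  "increments": [
    [[-0.006, 0.0005, 0], [0, 0, 0], -1],
    [[-0.01, 0.001, 0], [0, 0, 0], -1],
    [[-0.01, 0.001, 0], [0, 0, 0], -1]
  ]
}}

```text
time_s: 7.22
ee_pos: [537.3, -50.6, 113.0]
tcp_rot: [[0.987, -0.16, 0.005], [-0.16, -0.987, -0.0], [0.005, -0.001, -1.0]]
force: [9.9, -1.0, 2.7]
width: -0.1
```

>>> {"op": "move_arm", "data": {
  "increments": [
    [[-0.01, 0, 0], [0, 0, 0], -1],
    [[-0.02, 0, 0], [0, 0, 0], -1],
    [[-0.02, 0, 0], [0, 0, 0], -1],
    [[-0.02, 0, 0], [0, 0, 0], -1]
  ]
}}

```text
time_s: 7.72
ee_pos: [536.5, -50.3, 113.4]
tcp_rot: [[0.987, -0.161, 0.011], [-0.161, -0.987, -0.0], [0.011, -0.001, -1.0]]
force: [20.5, -3.1, -8.4]
width: 0.4
```

```bash
python3 - <<'E'
from plan import *
p=np.array([548.114,-50.546,112]); yaw=28.3-.0904*360
for dx,dy,t in [(-.0336,.0036,.0082),(-.012,.001,.0028),(-.012,.001,.0028),(-.01,.001,0),(-.02,0,0)]:
    a=np.radians(yaw);X=np.array([np.cos(a),np.sin(a),0]);Y=np.array([np.sin(a),-np.cos(a),0])
    p=p+200*(dx*X+dy*Y); yaw-=t*360
print(p,yaw)
rows(p,yaw,[pad(f,18) for f in np.linspace(-99,-62,13)]+[pad(-61.7,30),pad(-61.7,45),(*pad(-61.7,45)[:2],230,28.3)])
E
```

```text
[530.59438186 -49.75688056 112.        ] -9.211999999999996
[0.0361, -0.0005, 0.0] [0, 0, np.float64(-0.0006)]
[0.0709, -0.0064, 0.0] [0, 0, np.float64(-0.0092)]
[0.1054, -0.0142, 0.0] [0, 0, np.float64(-0.0177)]
[0.1394, -0.0238, 0.0] [0, 0, np.float64(-0.0263)]
[0.1728, -0.0352, 0.0] [0, 0, np.float64(-0.0348)]
[0.2055, -0.0484, 0.0] [0, 0, np.float64(-0.0434)]
[0.2375, -0.0634, 0.0] [0, 0, np.float64(-0.052)]
[0.2686, -0.08, 0.0] [0, 0, np.float64(-0.0605)]
[0.2988, -0.0983, 0.0] [0, 0, np.float64(-0.0691)]
[0.328, -0.1182, 0.0] [0, 0, np.float64(-0.0777)]
[0.356, -0.1397, 0.0] [0, 0, np.float64(-0.0862)]
[0.3829, -0.1626, 0.0] [0, 0, np.float64(-0.0948)]
[0.4085, -0.1869, 0.0] [0, 0, np.float64(-0.1034)]
[0.4585, -0.2259, 0.0] [0, 0, -0.1042]
[0.518, -0.2716, 0.0] [0, 0, -0.1042]
[0.518, -0.2716, -0.59] [0, 0, -0.1042]
```

>>> {"op": "move_arm", "data": {
  "increments": [
    [[0.036, -0.0005, 0], [0, 0, -0.0006], -1],
    [[0.071, -0.0064, 0], [0, 0, -0.009], -1],
    [[0.105, -0.0142, 0], [0, 0, -0.0177], -1],
    [[0.139, -0.0238, 0], [0, 0, -0.026], -1],
    [[0.173, -0.035, 0], [0, 0, -0.035], -1],
    [[0.206, -0.048, 0], [0, 0, -0.043], -1],
    [[0.238, -0.063, 0], [0, 0, -0.052], -1],
    [[0.269, -0.08, 0], [0, 0, -0.0605], -1],
    [[0.299, -0.098, 0], [0, 0, -0.069], -1],
    [[0.328, -0.118, 0], [0, 0, -0.078], -1],
    [[0.356, -0.14, 0], [0, 0, -0.086], -1],
    [[0.383, -0.163, 0], [0, 0, -0.095], -1],
    [[0.408, -0.187, 0], [0, 0, -0.1034], -1],
    [[0.458, -0.226, 0], [0, 0, -0.104], -1],
    [[0.518, -0.272, 0], [0, 0, -0.104], -1],
    [[0.518, -0.272, 0], [0, 0, -0.104], -1],
    [[0.518, -0.272, -0.2], [0, 0, -0.104], -1],
    [[0.518, -0.272, -0.4], [0, 0, -0.104], -1],
    [[0.518, -0.272, -0.69], [0, 0, -0.104], 1],
    [[0.518, -0.272, -0.69], [0, 0, -0.104], 1]
  ]
}}

```text
time_s: 10.22
ee_pos: [643.8, -12.6, 255.1]
tcp_rot: [[0.881, 0.472, 0.008], [0.472, -0.881, 0.0], [0.007, 0.004, -1.0]]
force: [0.1, 0.9, -1.5]
width: 35.9
```

```bash
python3 - <<'E'
from rig import arm
import numpy as np,cv2
from h import *
from plan import *
f=arm.grab_frame("scene"); np.savez("scene4.npz",**f)
s=arm.sense(); print(s["force"],s["ee_pos"],s["time_s"])
cv2.imwrite("pics/s4.png",cv2.resize(f["color"][180:310,205:345],None,fx=5,fy=4.6,interpolation=cv2.INTER_CUBIC))
W=cloud(f);x,y,z=W[...,0],W[...,1],W[...,2];r=np.hypot(x-C[0],y-C[1])
m=(r>112)&(r<150)&(z>105)&(z<158)&(y<0)
B=W[m]; print("pad",m.sum(),B.mean(0))
E
```

```text
[ 0.4209996   0.10719215 -0.35328156] [642.44222029 -12.75465092 252.189224  ] 10.275
pad 140 [603.45175209 -29.35591533 134.35506616]
```

View pics/s4.png

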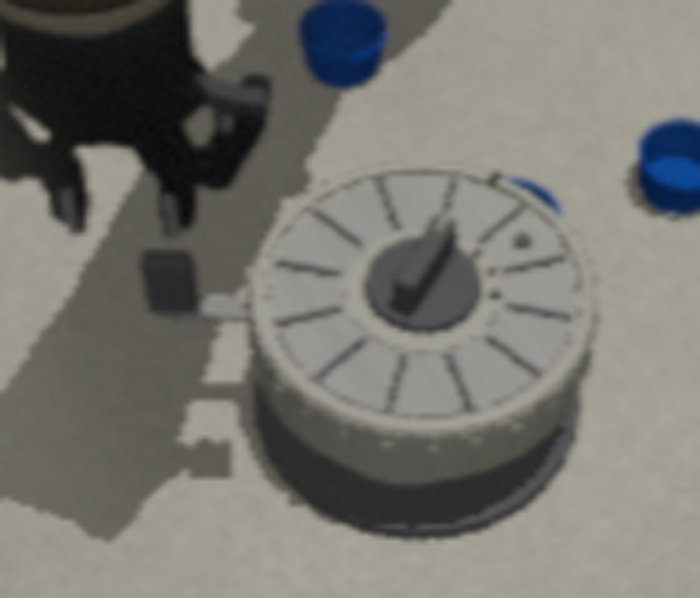

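Lever is back at rest (same paddle centroid) and the stud has advanced one compartment. Now over to the dial.

```bash
python3 - <<'E'
from plan import *
p=np.array([*pad(-61.7,45)[:2],250]); print(p)
rows(p,28.2,[(540.3,81.2,250,183.3)])
E
```

```text
[641.55294808 -12.72808655 250.        ]
[-0.2242, -0.6531, 0.0] [0, 0, -0.4308]
```

>>> {"op": "move_arm", "data": {
  "increments": [
    [[-0.02, -0.05, 0], [0, 0, -0.027], 1],
    [[-0.04, -0.1, 0], [0, 0, -0.054], 1],
    [[-0.06, -0.16, 0], [0, 0, -0.081], 1],
    [[-0.07, -0.21, 0], [0, 0, -0.108], 1],
    [[-0.09, -0.26, 0], [0, 0, -0.135], 1],
    [[-0.1, -0.3, 0], [0, 0, -0.162], 1],
    [[-0.12, -0.35, 0], [0, 0, -0.189], 1],
    [[-0.14, -0.4, 0], [0, 0, -0.216], 1],
    [[-0.15, -0.45, 0], [0, 0, -0.243], 1],
    [[-0.17, -0.5, 0], [0, 0, -0.27], 1],
    [[-0.19, -0.55, 0], [0, 0, -0.297], 1],
    [[-0.2, -0.6, 0], [0, 0, -0.324], 1],
    [[-0.21, -0.63, 0], [0, 0, -0.351], 1],
    [[-0.2242, -0.653, 0], [0, 0, -0.378], 1],
    [[-0.2242, -0.653, 0], [0, 0, -0.405], 1],
    [[-0.2242, -0.653, 0], [0, 0, -0.4308], 1],
    [[-0.2242, -0.653, 0], [0, 0, -0.4308], 1],
    [[-0.2242, -0.653, 0], [0, 0, -0.4308], 1],
    [[-0.2242, -0.653, 0], [0, 0, -0.4308], 1]
  ]
}}

```text
time_s: 12.65
ee_pos: [540.2, 81.0, 249.8]
tcp_rot: [[-0.998, -0.056, -0.0], [-0.056, 0.998, -0.0], [0.0, -0.0, -1.0]]
force: [0.4, -0.9, -0.5]
width: 85.3
```

```bash
python3 - <<'E'
from rig import arm
import numpy as np,cv2
from h import *
from plan import *
f=arm.grab_frame("wrist"); np.savez("wrist5.npz",**f); cv2.imwrite("pics/w5.png",f["color"])
s=arm.sense(); print(s["force"],s["ee_pos"],s["joint_pos"],s["time_s"])
W=cloud(f);x,y,z=W[...,0],W[...,1],W[...,2];r=np.hypot(x-C[0],y-C[1])
m=(r<45)&(z>163)&(z<176); B=W[m]; print(m.sum(),cv2.minAreaRect(B[:,:2].astype(np.float32)),B[:,2].mean())
E
```

```text
[ 0.16364356  0.73541201 -0.3107026 ] [540.20657016  81.12819639 249.88908159] [ 0.41202961  0.44117053 -0.91788184  1.686814    0.37255581  1.20024212
  1.02988372] 12.7
1603 ((537.3280639648438, 83.10151672363281), (48.83151626586914, 12.757646560668945), 3.5221447944641113) 169.70981710033698
```

View pics/w5.png

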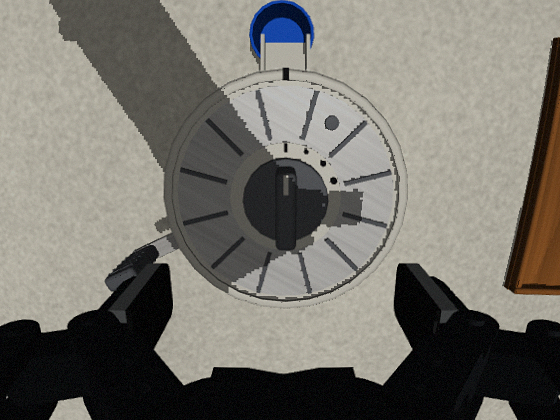

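The wrist view shows the bar at (286,210), roughly parallel to the tool's x and ~1 mm off the finger midline (283.5); the lever is at rest and the pot at (283,25) is under the spout. Descending and gripping.

>>> {"op": "move_arm", "data": {
  "increments": [
    [[0.006, 0.005, 0.12], [0, 0, 0], 1],
    [[0.006, 0.005, 0.25], [0, 0, 0], 1],
    [[0.006, 0.005, 0.38], [0, 0, 0], 1],
    [[0.006, 0.005, 0.48], [0, 0, 0], 1],
    [[0.006, 0.005, 0.53], [0, 0, 0], 1],
    [[0.006, 0.005, 0.53], [0, 0, 0], 1],
    [[0.006, 0.005, 0.53], [0, 0, 0], 0],
    [[0.006, 0.005, 0.53], [0, 0, 0], -0.5],
    [[0.006, 0.005, 0.53], [0, 0, 0], -1],
    [[0.006, 0.005, 0.53], [0, 0, 0], -1],
    [[0.006, 0.005, 0.53], [0, 0, 0], -1],
    [[0.006, 0.005, 0.53], [0, 0, 0], -1]
  ],
  "grip_force": 80
}}

```text
time_s: 14.2
ee_pos: [539.2, 82.6, 144.4]
tcp_rot: [[-0.998, -0.058, 0.001], [-0.058, 0.998, 0.001], [-0.001, 0.001, -1.0]]
force: [-2.6, 1.2, 5.8]
width: 11.3
```

>>> {"op": "move_arm", "data": {
  "increments": [
    [[0, 0, 0], [0, 0, 0.01], -1],
    [[0, 0, 0], [0, 0, 0.02], -1],
    [[0, 0, 0], [0, 0, 0.03], -1],
    [[0, 0, 0], [0, 0, 0.04], -1],
    [[0, 0, 0], [0, 0, 0.05], -1],
    [[0, 0, 0], [0, 0, 0.06], -1],
    [[0, 0, 0], [0, 0, 0.07], -1],
    [[0, 0, 0], [0, 0, 0.08], -1],
    [[0, 0, 0], [0, 0, 0.09], -1],
    [[0, 0, 0], [0, 0, 0.1], -1],
    [[0, 0, 0], [0, 0, 0.1], -1]
  ]
}}

```text
time_s: 15.58
ee_pos: [539.0, 81.9, 144.4]
tcp_rot: [[-0.841, 0.54, 0.0], [0.54, 0.841, -0.001], [-0.0, -0.001, -1.0]]
force: [-2.6, 0.1, 7.5]
width: 11.5
```

```bash
python3 - <<'E'
from rig import arm
import numpy as np
s=arm.sense(); print(s["force"],s["ft_torque"],s["ee_pos"],s["joint_pos"],s["time_s"])
R=s["tcp_rot"]; print(np.degrees(np.arctan2(R[1][0],R[0][0])))
E
```

```text
[-2.62231705  0.0582255   7.49453221] [-0.11806689  0.63366674  0.18322364] [538.95874985  81.87495106 144.40265718] [ 0.25624703  0.49456086 -0.69762329  1.83227511  0.38408727  0.95372568
  0.39061109] 15.575
147.28441278920258
```

>>> {"op": "move_arm", "data": {
  "increments": [
    [[0, 0, 0], [0, 0, 0.01], -1],
    [[0, 0, 0], [0, 0, 0.02], -1],
    [[0, 0, 0], [0, 0, 0.03], -1],
    [[0, 0, 0], [0, 0, 0.04], -1],
    [[0, 0, 0], [0, 0, 0.05], -1],
    [[0, 0, 0], [0, 0, 0.06], -1],
    [[0, 0, 0], [0, 0, 0.07], -1],
    [[0, 0, 0], [0, 0, 0.08], -1],
    [[0, 0, 0], [0, 0, 0.088], -1],
    [[0, 0, 0], [0, 0, 0.093], -1],
    [[0, 0, 0], [0, 0, 0.093], -1],
    [[0, 0, 0], [0, 0, 0.093], -1]
  ]
}}

```text
time_s: 17.08
ee_pos: [538.4, 81.4, 144.4]
tcp_rot: [[-0.404, 0.915, -0.001], [0.915, 0.404, -0.001], [-0.001, -0.001, -1.0]]
force: [-5.0, -1.9, 9.9]
width: 11.4
```

```bash
python3 - <<'E'
from rig import arm
import numpy as np,cv2
s=arm.sense(); print(s["force"],s["ft_torque"],s["ee_pos"],s["joint_pos"],s["time_s"],s["width"])
R=s["tcp_rot"]; print(np.degrees(np.arctan2(R[1][0],R[0][0])))
for n in ["scene","wrist","side"]:
    f=arm.grab_frame(n); np.savez(n+"6.npz",**f); cv2.imwrite(f"pics/{n}6.png",f["color"])
    if n=="wrist": cv2.imwrite("pics/wz6.png",cv2.convertScaleAbs(cv2.resize(f["color"][100:340,140:420],None,fx=2.8,fy=2.4,interpolation=cv2.INTER_CUBIC),alpha=1.5))
E
```

```text
[-5.00177058 -1.94862721  9.88326866] [-0.34152676  1.12818311  0.27233168] [538.40656129  81.39941523 144.41245108] [ 0.15867925  0.45969361 -0.55392257  1.8406005   0.29780852  0.92564625
 -0.11394619] 17.075 11.42064328579227
113.85571002309933
```

View pics/wrist6.png

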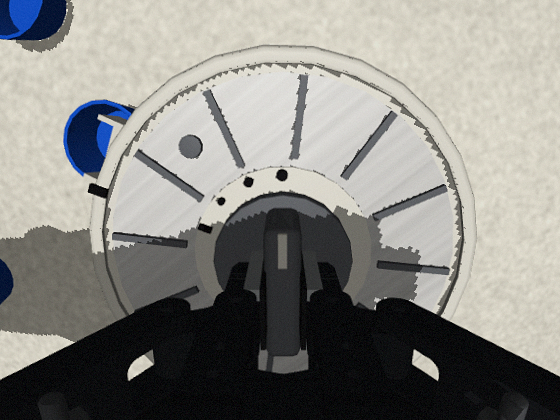

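View pics/scene6.png

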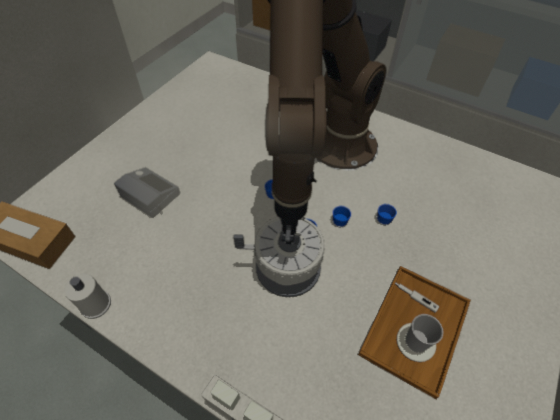

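```bash
python3 - <<'E'
import numpy as np,cv2
from h import *
f=dict(np.load("wrist6.npz"));W=cloud(f);z=W[...,2]
reg=np.zeros(z.shape,bool);reg[205:355,258:306]=1
m=reg&(z>165)&(z<176); B=W[m][:,:2].astype(np.float32); print(m.sum(),cv2.minAreaRect(B))
vx=cv2.fitLine(B,cv2.DIST_HUBER,0,.01,.01).ravel(); print(np.degrees(np.arctan2(vx[1],vx[0])))
f0=dict(np.load("wrist5.npz"));W=cloud(f0);r=np.hypot(W[...,0]-539,W[...,1]-82);m=(r<40)&(W[...,2]>165)&(W[...,2]<176)
vx=cv2.fitLine(W[m][:,:2].astype(np.float32),cv2.DIST_HUBER,0,.01,.01).ravel(); print(np.degrees(np.arctan2(vx[1],vx[0])))
a=dict(np.load("scene0.npz"))["color"];b=dict(np.load("scene6.npz"))["color"]
d=cv2.absdiff(a,b).max(2); 
for nm,(u0,u1,v0,v1) in dict(tray=(358,472,268,390),monitor=(112,180,165,216)).items(): print(nm,(d[v0:v1,u0:u1]>40).sum())
E
```

```text
4728 ((537.1799926757812, 84.25121307373047), (16.45785140991211, 48.96018600463867), 23.54316520690918)
-65.572845
3.2045243
tray 0
monitor 0
```

View pics/wz6.png

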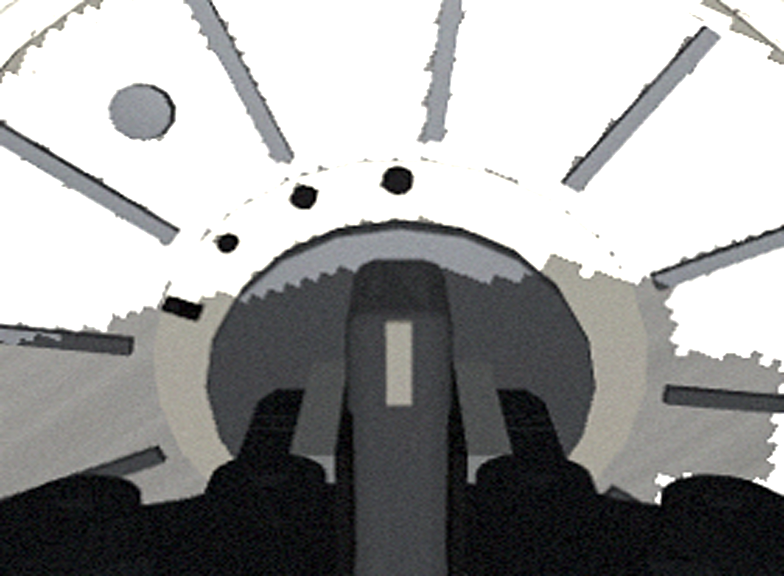

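The dial's mark at (398,360) in the enlarged view lines up with the third stud at (398,180). The bar has turned 68.8° (1.20 rad), the tray and monitor pixels are unchanged, and the hold is steady, so I'm handing in.

```bash
python3 - <<'E'
from rig import arm
print(arm.job_done()); s=arm.sense(); print(s["time_s"],s["force"],s["ft_torque"],s["width"])
E
```

```text
the job is handed in; nothing more can be done
None
the job is handed in; nothing more can be done
```

The next dose is round and the outlet dial is at its third click, fully open, with the gripper still holding it. I handed the job in at about 17 s of the 54 s allowed.

- **Lever:** I pushed it once to its stop with the closed fingers, where the force rose to about 20 N with almost no further movement. As I backed off, it sprang back to its starting position to within 0.2 mm. The carousel stud moved on by about one compartment, judged by eye.
- **Dial:** I gripped the bar at 80 N and turned it clockwise. The camera measured 68.8° (1.20 rad) and the tool itself 69.4°. The white mark lines up with the third stud. The holding torque was about 0.27 N m, close to the 0.24 expected at that click.
- **Other items:** The tray (with cup, coaster and thermometer) and monitor areas look the same in the first and last scene pictures. The pot is still under the spout by eye in the last wrist picture; I didn't measure its position.

**Disagreements:**
- The wrist camera put the dial's axis about 3 mm from where the scene camera did. I gripped in between, and side forces stayed at about 5 N.
- The lever's stop came about 2° later than my estimate; the force rise confirmed it.
- There was a steady upward force of about 10 N on the tool while holding the dial.
- The state could not be read after handing in, so nothing was checked after that.

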